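Set the crib lights to the night programme and start it

TASK

On the crib-light control unit, turn the knurled dial clockwise by stroking it with a fingertip or the outside of the fingers (do not pinch it between the fingers) until it has clicked into the detent where its white pointer stands at the blue dot, the night programme. Only when it sits there, press the green start button right down with a fingertip and let it come up again. Leave the figures and everything else standing on the table as they are.

Things in the scene. Friction and masses are not known exactly. Their poses are not given: they have to be found in the camera images.
- controller: crib-light control unit, a grey case with a dark face, screwed to the table and immovable: 150 (x) x 220 (y) x 48 mm high. Origin at the centre of its underside; x points to its rear, y to its left, z up. A black terminal block, 28 mm deep and 14 mm high, stands on the top along the rear edge (from 39 to 67 mm behind the centre). The dial is on the left half of the top, the green button on the right half
- dial_top (a point): centre of the top of the selector dial: a black knurled drum, 56 mm in diameter, 24 mm high, its axis vertical, standing on the case top (its top is 72 mm above the table), with a white pointer line on it. It stands 14 mm in front of and 45 mm left of the case centre. Around its rear half six dots lie on the case at 42 mm from its axis, clockwise seen from above: grey, white, yellow, orange, blue, red. Its axes turn with the dial: x points along the pointer, z up
- dial (a joint): dial angle in rad, growing clockwise seen from above. Detents every 0.524: grey 0, white 0.524, yellow 1.047, orange 1.571, blue 2.094, red 2.618 (stops 0.08 beyond the ends). Starts at white, yellow or orange. A spring plunger draws it into the nearest detent; leaving one takes 0.05 N m, 1.8 N at the rim: a finger leaned on the rim with 5 to 8 N carries it by friction, 14.7 mm of rim a click
- start_top (a point): centre of the top of the green start button, 22 mm in diameter, its top 69 mm above the table when up, in a black collar 38 mm in diameter and 12 mm high
- start (a joint): how far the green start button is pressed, in m: 0 up, 0.005 fully down; a spring brings it up again, fully down takes about 4 N
- sheep: loose white sheep figure, 60 x 32 x 45 mm, origin at the centre of its underside, z up; stands close to the control unit
- donkey: loose grey donkey figure, 66 x 28 x 58 mm (ears to 80 mm), origin at the centre of its underside, z up; stands close to the control unit
- fir: loose toy fir tree, 60 mm across, 95 mm high, origin at the centre of its underside, z up; stands close to the control unit
- lantern: loose toy lantern, 36 x 36 x 71 mm, origin at the centre of its underside, z up; stands close to the control unit
- bulb_jar: loose jar of spare bulbs, 60 mm across, 85 mm high, origin at the centre of its underside, z up
- window_carton: loose cardboard window carton with a small stable in it, 90 x 160 x 120 mm high, origin at the centre of its underside, z up
- mug: loose white mug, 80 mm across, 90 mm high, origin at the centre of its underside, z up

How it is judged:
By the outcome, as a careful person would: the job done as asked, in the order asked, and still so for the second after the job is handed in, with the robot touching nothing.
It also fails if it takes over 72 s, if anything falls off the work surface, if the arm or the gripper's body presses on something with over 40 N, if the wrist force passes 120 N, or if a joint passes its speed limit or range.

ROBOT

A 6-joint arm with a two-finger parallel gripper is mounted at the origin on the work surface. World frame = base frame: x ahead of the robot, y to its left, z up, the work surface at z = 0. Lengths are in m, angles in rad, forces in N, time in s.
With the tool pointing down it reaches from about 0.35 to 0.975 m from the base axis. Payload 4.9 kg.
Tool frame: the origin (TCP) lies midway between the tips of the shut fingers; the grasp point (between the pads) lies 19 mm behind it; z points along the fingers, y is the direction in which the jaws open and shut (so a half turn about z gives the same grasp; the last joint's range is limited). The gripper opens to 85 mm and grips with 20 to 120 N. Pads are 22 mm wide; open, the fingers measure 114 mm over their backs; the gripper's body (76 mm by 85 mm) begins 54 mm behind the grasp point. The pads swing forward as they close: fully open they stand 13 mm farther back than shut.
Start: joints at [-1.314, 0.053, 1.613, -0, 1.476, -0.119], TCP at [0.229, -0.581, 0.231] pointing down, gripper open.
Joint ranges: [-3.01, 3.01], [-1.01, 2.22], [0.06, 2.58], [-1.02, 4.17], [0.09, 2.62], [-3.14, 3.14]. Speed limits (rad/s): [2.57, 2.57, 3.14, 3.14, 3.14, 3.14].

INTERFACE

Orientations are given as a unit quaternion [w, x, y, z].
In Python, from plant import state, grab_frame, camera_params, job_done, boxes_of gives the robot as it stands.
- The arm moves only by the tool step_arm, never from a script. Its argument "steps" is a list of rows, each a list of 4 numbers: the shift along the tool's x, y, z in mm, then the turn about the tool's z in degrees. A call has 1 to 8 rows; each row shifts and turns the pose as measured when the row begins, along the tool's axes as they then stand; what a row does not reach is not made up. A row lasts 1/10 s, in which the tool goes at most 50 mm and 8.59 degrees, less where a joint would pass 70% of its speed; a pose out of reach is approached as far as the arm can. A call is refused whole if a number of a shift passes 50 or a number of a turn 8.59, either way. A call with a gripper value outside its range is refused whole. "claw" is the opening in per cent of the stroke, from 0 (shut) to 100 (fully open), set as the call begins (left out, the last holds). The fingers move at their own pace and stop on an object; the grip force is fixed at half the most. Time passes only in rows, so rows that do not move let the fingers close. It gives the time, the measured TCP pose, the force and the opening at its end, in the units of the state.
- state(): the state, without advancing time (a new reading comes with each control period).
- grab_frame(name): name is "scene" or "top" or "wrist"; returns (picture, depth): 480x640x3 uint8, red, green, blue; 480x640 float32, m along the optical axis (not along the pixel's ray), 0 where there is no reading.
- camera_params(name): a dict with "mtx" (3x3 intrinsics, pixels), "extrinsics" (4x4, takes a point from camera to world coordinates); the wrist camera has in their place "T_tool_cam" (4x4, takes a point from camera to tool coordinates, whose origin is the TCP and whose axes are the flange's). Camera axes: x right, y down, z forward; pixel columns grow to the right and rows downward; lengths in m; the calibration is good to about 2 mm. A picture is of the moment at which its call begins: read the wrist's pose just before it. camera_params takes no time and is no camera call.
- job_done(): hands the job in, once; it reports no verdict.
Trained networks look in the newest picture that a camera, given by its name, has taken for a name from the list of things; names that differ only in an ending like _2 or _b are one class to them, and where a whole thing is asked for, a point or a joint stands for the part that bears it (a point fixed in the world has none). Each returns a list of dicts, best first, with "p" (0 to 1); they miss things now and then, are a little off and sometimes report something else, mostly with a low value. They report only what shows in the picture. A call takes as long as a camera call.
- boxes_of(camera, label): "box" ([left, top, width, height] in pixels, round what is visible of it).
The state is a dict: "time": time; "joint_pos": joint angles; "joint_vel": joint speeds; "joint_efforts": joint torques, N m; "tool_pos": TCP position; "tool_rot": TCP orientation; "contact_force": force on the tool from outside, world axes, zero at the start; "ft_torque": the same for the moment, N m; "gripper_width": opening from 0.0 (shut) to 1.0 (fully open).
Only numpy, scipy, OpenCV 4.12 (cv2) and the standard library are available. Lean on these libraries where they do the work, as an engineer would, in place of code of your own. Each camera call takes 0.05 s, during which the arm holds its last target. There are 200 camera calls.

## Working session

There is one attempt and no reset: what is moved stays moved. The work goes in short steps, Python scripts to look and compute and a tool call to move; the robot and the scene stay as the last step left them, time stands still between calls to the robot, and variables do not carry over. Pictures are saved under pics/ and viewed, about 8 in all and at most 12, crops included, and the job is handed in when it is done.

Besides the shell and the picture viewer there is one more tool, called after ">>>" as name([rows], argument=value, ...), one row to a line, values as JSON. step_arm: Moves the arm, as the interface text tells. Its arguments: {"type":"object","properties":{"steps":{"type":"array"},"claw":{"type":"number"}},"required":["steps"]}

```bash
mkdir -p pics; cat > h.py <<'E'
import numpy as np,cv2
from plant import *
def save(n,im): cv2.imwrite('pics/'+n+'.png',cv2.cvtColor(im,cv2.COLOR_RGB2BGR))
def world(cam,d,u,v,z=None):
    p=camera_params(cam);K=np.array(p['mtx']);T=np.array(p['extrinsics'])
    r=np.array([(u-K[0,2])/K[0,0],(v-K[1,2])/K[1,1],1.])
    if z is None: return T[:3,:3]@(r*d[int(v),int(u)])+T[:3,3]
    w=T[:3,:3]@r; return T[:3,3]+w*(z-T[2,3])/w[2]
E
python3 - <<'E'
from h import *
s=state();print(s)
for c in ('top','scene'):
    im,d=grab_frame(c);save(c+'1',im);np.save(c+'d.npy',d)
    print(c,np.round(camera_params(c)['extrinsics'],3).tolist(),np.round(camera_params(c)['mtx'],1).tolist())
    for l in ['controller','dial_top','start_top','sheep','donkey','fir','lantern','bulb_jar','window_carton','mug']:
        b=boxes_of(c,l)
        if b:
            x=b[0]['box'];u,v=x[0]+x[2]/2,x[1]+x[3]/2
            print(l,round(b[0]['p'],2),np.round(x),np.round(world(c,d,min(u,639),min(v,479)),3))
print(state()['time'])
E
```

```text
{'time': 0.0, 'joint_pos': array([-1.31399175e+00,  5.33533665e-02,  1.61429563e+00, -8.74431767e-06,
        1.47598864e+00, -1.18992031e-01]), 'joint_vel': array([-0.00103324,  0.00148136, -0.00166996,  0.00074641,  0.00070869,
       -0.00018858]), 'joint_efforts': array([-1.21643821e-03, -3.93693924e+01, -3.70175028e+01, -1.48644267e-04,
        7.16950977e-03, -7.68500740e-06]), 'tool_pos': array([ 0.22922746, -0.58077886,  0.23006421]), 'tool_rot': array([-1.01976190e-03,  9.82398398e-01,  1.86794919e-01, -7.47418674e-05]), 'contact_force': array([ 0.07676416, -0.40905348, -0.14695982]), 'ft_torque': array([ 0.00774692, -0.01484331, -0.01751687]), 'gripper_width': 0.9975338874511607}
top [[-0.016, -0.98, 0.199, 0.237], [-1.0, 0.015, -0.007, 0.006], [0.004, -0.199, -0.98, 1.654], [0.0, 0.0, 0.0, 1.0]] [[541.6, 0.0, 316.1], [0.0, 541.6, 234.4], [0.0, 0.0, 1.0]]
controller 0.76 [315. 214.  81.  75.] [ 0.509 -0.122  0.052]
dial_top 0.56 [330. 246.  18.  16.] [ 0.498 -0.072  0.066]
start_top 0.49 [373. 246.  10.   6.] [ 0.511 -0.188  0.071]
sheep 0.7 [350. 192.  16.  19.] [ 0.666 -0
[... 414 characters left out ...]
0.373], [0.007, -0.57, -0.822, 1.066], [0.0, 0.0, 0.0, 1.0]] [[468.4, 0.0, 319.4], [0.0, 468.4, 237.9], [0.0, 0.0, 1.0]]
controller 0.69 [222. 224. 101.  96.] [ 0.544 -0.132  0.049]
dial_top 0.62 [270. 233.  21.  27.] [ 0.503 -0.081  0.071]
start_top 0.61 [243. 268.  10.   9.] [ 0.523 -0.187  0.072]
sheep 0.78 [282. 298.  30.  27.] [ 0.666 -0.135  0.043]
donkey 0.83 [311. 263.  30.  28.] [ 0.634 -0.031  0.058]
fir 0.77 [306. 220.  26.  27.] [0.513 0.031 0.056]
lantern 0.61 [213. 304.  23.  22.] [ 0.58  -0.286  0.048]
bulb_jar 0.72 [114. 272.  30.  33.] [ 0.401 -0.447  0.063]
window_carton 0.86 [405. 108.  57.  68.] [0.466 0.455 0.121]
mug 0.59 [136. 344.  47.  53.] [ 0.602 -0.471  0.005]
1.1
```

```bash
python3 - <<'E'
import cv2,numpy as np
a=cv2.imread('pics/top1.png')[170:310,280:430]; b=cv2.imread('pics/scene1.png')[200:340,200:350]
o=np.hstack([cv2.resize(a,(400,560*400//600),interpolation=2),cv2.resize(b,(400,373),interpolation=2)])
cv2.imwrite('pics/c1.png',o) if 0 else cv2.imwrite('pics/c1.png',np.hstack([cv2.resize(a,(400,373),interpolation=2),cv2.resize(b,(400,373),interpolation=2)]))
E
```

```text
(no output)
```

View pics/c1.png

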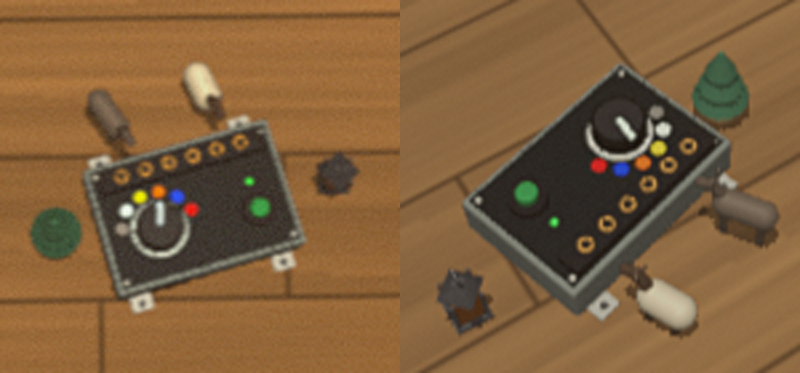

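The pointer appears to stand at orange: its line ends at (159,205) in the left crop, with the orange dot at (158,191). The case is yawed by about +16°. I'll move over it for a close wrist view.

>>> step_arm([
  [32,-29,-6,0],
  [32,-29,-6,0],
  [32,-29,-6,0],
  [32,-29,-6,0],
  [32,-29,-6,0],
  [32,-29,-6,0],
], claw=0)

```text
time: 1.7
tool_pos: [0.3452, -0.3452, 0.2665]
tool_rot: [-0.001, 0.983, 0.182, -0.0]
contact_force: [1.1, 0.2, -0.4]
gripper_width: 0.003
```

>>> step_arm([
  [32,-29,-6,0],
  [32,-29,-6,0],
  [32,-29,-6,0],
  [32,-29,-6,0],
  [32,-29,-6,0],
  [32,-29,-6,0],
  [0,0,0,0],
  [0,0,0,0],
])

```text
time: 2.5
tool_pos: [0.4669, -0.0994, 0.3075]
tool_rot: [0.001, 0.983, 0.186, 0.003]
contact_force: [0.1, -0.6, 0.2]
gripper_width: 0.001
```

```bash
cat >> h.py <<'E'
from scipy.spatial.transform import Rotation as Ro
def pose(s):
    T=np.eye(4);q=s['tool_rot'];T[:3,:3]=Ro.from_quat([q[1],q[2],q[3],q[0]]).as_matrix();T[:3,3]=s['tool_pos'];return T
def wr():
    s=state();im,d=grab_frame('wrist');p=camera_params('wrist')
    return im,d,pose(s)@np.array(p['T_tool_cam']),np.array(p['mtx']),s
def onz(T,K,u,v,z):
    w=T[:3,:3]@np.array([(u-K[0,2])/K[0,0],(v-K[1,2])/K[1,1],1.]);return T[:3,3]+w*(z-T[2,3])/w[2]
E
python3 - <<'E'
from h import *
im,d,T,K,s=wr();save('w1',im);np.savez('w1.npz',d=d,T=T,K=K)
print(s['time'],s['tool_pos'],s['tool_rot'],s['gripper_width'],s['contact_force'])
print(np.round(camera_params('wrist')['T_tool_cam'],3).tolist(),K.tolist())
for l in ['dial_top','start_top','controller']: print(l,[(round(b['p'],2),np.round(b['box'])) for b in boxes_of('wrist',l)[:2]])
E
```

```text
2.5 [ 0.46689876 -0.09941956  0.30748998] [0.00121415 0.98261063 0.18564159 0.0034742 ] 0.0008746982698582479 [ 0.11036946 -0.61633888  0.23600679]
[[0.0, -0.958, -0.287, 0.072], [1.0, 0.001, -0.001, 0.001], [0.001, -0.287, 0.958, -0.143], [0.0, 0.0, 0.0, 1.0]] [[405.1132832460985, 0.0, 315.08940244098744], [0.0, 405.1132832460985, 237.8767855239591], [0.0, 0.0, 1.0]]
dial_top [(0.91, array([275., 130.,  58.,  58.]))]
start_top [(0.8, array([406., 171.,  28.,  19.]))]
controller [(0.64, array([236.,  40., 240., 193.]))]
```

View pics/w1.png

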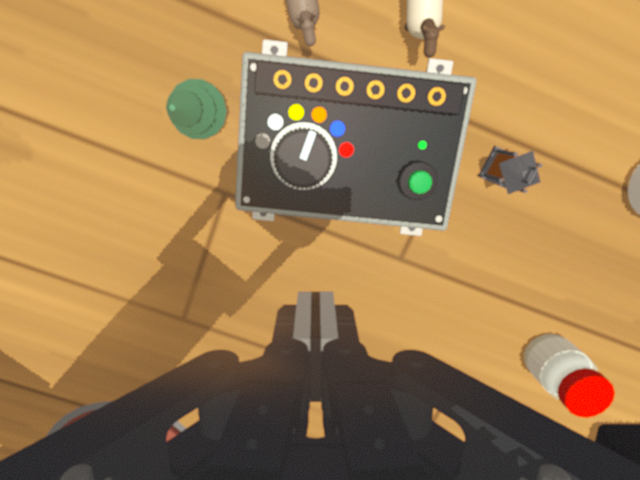

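The wrist view shows the dial at (304,157), its pointer running to (312,132) toward the orange dot at (319,114). Blue is at (338,129) and the button at (421,182). I'll fit the case frame from the colored dots.

```bash
cat >> h.py <<'E'
def analyse(im,T,K,near,w=80):
    hsv=cv2.cvtColor(im,cv2.COLOR_RGB2HSV);u0,v0=near;out={}
    m0=np.zeros(im.shape[:2],np.uint8);cv2.circle(m0,(int(u0),int(v0)),w,255,-1)
    for n,(a,b) in dict(yellow=(26,34),orange=(14,25),blue=(100,125),red=(0,6)).items():
        m=cv2.inRange(hsv,(a,170,150),(b,255,255))&m0
        k,_,st,c=cv2.connectedComponentsWithStats(m)
        if k>1:
            i=1+np.argmax(st[1:,4]);out[n]=(onz(T,K,*c[i],.0485),c[i],st[i,4])
    return out
E
python3 - <<'E'
from h import *
im=cv2.cvtColor(cv2.imread('pics/w1.png'),cv2.COLOR_BGR2RGB);z=np.load('w1.npz');T,K=z['T'],z['K']
o=analyse(im,T,K,(304,157),60)
for k,v in o.items(): print(k,v)
ang=dict(yellow=1.047,orange=1.571,blue=2.094,red=2.618)
# fit: p = c + 42mm*(cos(th0-a), sin)
from scipy.optimize import least_squares
ks=list(o);f=lambda x:np.concatenate([x[:2]+.042*np.array([np.cos(x[2]-ang[k]),np.sin(x[2]-ang[k])])-o[k][0][:2] for k in ks])
r=least_squares(f,[.5,-.07,1.8]);print(r.x,f(r.x)*1e3)
c=r.x[:2];yaw=r.x[2]-np.pi*.0  # heading of grey
print('dialbox top',onz(T,K,304,157,.072)[:2])
p0=onz(T,K,304,157,.072);p1=onz(T,K,312,132,.072);h=np.arctan2(*(p1-p0)[:2][::-1]);print('pointer a',r.x[2]-h)
# corners of case top
C=[onz(T,K,*q,.048) for q in [(246,54),(475,78),(446,229),(237,211)]];C=np.array(C)[:,:2]
print(C,C.mean(0));e=C[0]-C[1];print('yaw',np.arctan2(-e[0],e[1]),np.linalg.norm(e)); e=C[3]-C[2];print(np.arctan2(-e[0],e[1]),np.linalg.norm(e))
print('start',onz(T,K,421,182,.069)); print('tool yaw',np.arctan2(pose(state())[1,0],pose(state())[0,0]))
E
```

```text
yellow (array([ 0.53376463, -0.05559732,  0.0485    ]), array([295.69154229, 111.68656716]), np.int32(201))
orange (array([ 0.5395941 , -0.07673741,  0.0485    ]), array([318.69680851, 114.21808511]), np.int32(188))
blue (array([ 0.53388854, -0.09799266,  0.0485    ]), array([337.12878788, 128.47727273]), np.int32(132))
red (array([ 0.51891099, -0.11329033,  0.0485    ]), array([345.84090909, 149.27840909]), np.int32(176))
[ 0.49753606 -0.07706442  1.57815664] [-0.01524818 -0.19279459 -0.05911283 -0.02642977  0.18236293  0.2109588
 -0.10800191  0.00826556]
dialbox top [ 0.49930128 -0.07783411]
pointer a 1.5255121049972895
[[ 0.56428187  0.00443373]
 [ 0.62259371 -0.20012422]
 [ 0.48232651 -0.24037752]
 [ 0.42189092 -0.03406683]] [ 0.52277325 -0.11753371]
yaw 0.2776971552591754 0.21270690306676468
0.28496242573334796 0.21498037862528455
start [ 0.51764799 -0.1890281   0.069     ]
tool yaw 0.3691746638776317
```

The frame is consistent: dial axis (0.4975, −0.077), case yaw 16°, pointer at orange, so it needs one click. I'll go down in front of the dial with the fingers shut.

>>> step_arm([
  [-15,-2,40,0],
  [0,0,40,0],
  [0,0,40,0],
  [0,0,40,0],
  [0,0,30,0],
  [0,0,0,0],
  [0,0,0,0],
])

```text
time: 3.4
tool_pos: [0.4507, -0.1142, 0.1127]
tool_rot: [0.003, 0.985, 0.175, 0.005]
contact_force: [0.4, -1.4, 0.6]
gripper_width: 0.003
```

```bash
cat > rel.py <<'E'
from h import *
s=state();T=pose(s);c=np.array([.4975,-.0770,.056])
e=T[:3,:3].T@(s['tool_pos']-c)*1e3
print('t',s['time'],'pos',s['tool_pos'],'tool-dial in tool axes mm',e,'force tool',T[:3,:3].T@s['contact_force'])
E
python3 rel.py
```

```text
t 3.4 pos [ 0.45066025 -0.11420327  0.11269505] tool-dial in tool axes mm [-56.31593795  19.16257978 -57.04108317] force tool [-0.14185109  1.46184817 -0.56160474]
```

>>> step_arm([
  [2,-6,15,0],
  [1,-5,15,0],
  [0,0,12,0],
  [0,0,8,0],
  [0,0,0,0],
  [0,0,0,0],
])

```text
time: 4.0
tool_pos: [0.4555, -0.1054, 0.067]
tool_rot: [0.006, 0.985, 0.174, 0.011]
contact_force: [0.2, -0.7, -0.3]
gripper_width: 0.001
```

```bash
python3 rel.py
```

```text
t 4.0 pos [ 0.45545634 -0.10542179  0.06704587] tool-dial in tool axes mm [-49.02602848  12.47301297 -11.76231128] force tool [-0.08199473  0.72778761  0.31949641]
```

>>> step_arm([
  [0,-2,5,0],
  [0,-2,4,0],
  [0,0,0,0],
  [3,0,0,0],
  [3,0,0,0],
  [0,0,0,0],
])

```text
time: 4.6
tool_pos: [0.4617, -0.0998, 0.0593]
tool_rot: [0.007, 0.985, 0.174, 0.012]
contact_force: [-0.1, -0.1, -0.1]
gripper_width: -0.0
```

```bash
python3 rel.py
```

```text
t 4.6 pos [ 0.46174526 -0.09981466  0.05927991] tool-dial in tool axes mm [-41.32895477   9.25314413  -3.99558822] force tool [-0.12968936  0.06949897  0.06238709]
```

>>> step_arm([
  [1,0,0,0],
  [1,0,0,0],
])

```text
time: 4.8
tool_pos: [0.464, -0.0991, 0.0595]
tool_rot: [0.007, 0.985, 0.174, 0.012]
contact_force: [-0.4, -0.2, 0.1]
gripper_width: -0.001
```

>>> step_arm([
  [1,0,0,0],
  [1,0,0,0],
])

```text
time: 5.0
tool_pos: [0.4655, -0.0986, 0.0595]
tool_rot: [0.008, 0.985, 0.174, 0.011]
contact_force: [-3.9, -2.8, 2.6]
gripper_width: 0.002
```

```bash
python3 rel.py
```

```text
t 5.0 pos [ 0.46549502 -0.0986192   0.05950626] tool-dial in tool axes mm [-37.40350782   9.40168416  -4.07291087] force tool [-4.55793411  1.38820166 -2.67286712]
```

>>> step_arm([
  [1.3,-2,0,0],
  [1.3,-2,0,0],
])

```text
time: 5.2
tool_pos: [0.4643, -0.0961, 0.0596]
tool_rot: [0.01, 0.985, 0.175, 0.007]
contact_force: [-7.4, -4.8, 4.9]
gripper_width: -0.003
```

```bash
python3 rel.py
```

```text
t 5.2 pos [ 0.46431678 -0.09610943  0.0595543 ] tool-dial in tool axes mm [-37.6914374    6.60286611  -3.8323431 ] force tool [-8.56416879  2.04019326 -4.95198706]
```

>>> step_arm([
  [1,-2.5,0,0],
  [1,-2.5,0,0],
])

```text
time: 5.4
tool_pos: [0.4625, -0.0921, 0.0597]
tool_rot: [0.011, 0.985, 0.175, 0.004]
contact_force: [-5.7, -1.7, 4.1]
gripper_width: -0.002
```

```bash
python3 rel.py
```

```text
t 5.4 pos [ 0.4625203  -0.09214469  0.05966682] tool-dial in tool axes mm [-38.04041266   2.25113421  -3.77438749] force tool [-5.97107554 -0.25972265 -4.17674891]
```

>>> step_arm([
  [1,-2.5,0,0],
  [1,-2.5,0,0],
  [1,-2,0,0],
])

```text
time: 5.7
tool_pos: [0.4598, -0.0851, 0.0596]
tool_rot: [0.011, 0.985, 0.175, -0.001]
contact_force: [-5.1, -3.3, 4.7]
gripper_width: 0.001
```

```bash
python3 rel.py
```

```text
t 5.7 pos [ 0.45983369 -0.08510314  0.05957703] tool-dial in tool axes mm [-38.16977398  -5.29902468  -3.49222113] force tool [-5.91592005  1.40396041 -4.64695398]
```

>>> step_arm([
  [-8,0,0,0],
  [-8,0,0,0],
  [0,0,-30,0],
  [0,0,-40,0],
  [-15,0,-40,0],
  [-15,0,-40,0],
  [0,0,0,0],
  [0,0,0,0],
])

```text
time: 6.5
tool_pos: [0.4108, -0.0984, 0.2134]
tool_rot: [0.01, 0.985, 0.174, -0.0]
contact_force: [-0.0, -0.3, -1.0]
gripper_width: 0.004
```

```bash
python3 - <<'E'
from h import *
im,d,T,K,s=wr();save('w2',im);np.savez('w2.npz',d=d,T=T,K=K)
b=boxes_of('wrist','dial_top')[0]['box'];print(b,s['time'],s['tool_pos'],s['tool_rot'])
b2=boxes_of('wrist','start_top');print(b2)
u,v=int(b[0]+b[2]/2),int(b[1]+b[3]/2)
for k,v_ in analyse(im,T,K,(u,v),110).items(): print(k,v_)
c=im[max(0,v-110):v+110,max(0,u-140):u+140];print(u,v,c.shape);save('w2c',cv2.resize(c,None,fx=2.5,fy=2.5,interpolation=2))
E
```

```text
[284.3, 44.9, 82.7, 89.2] 6.5 [ 0.41082863 -0.09837143  0.21337841] [ 9.71602906e-03  9.84623570e-01  1.74418588e-01 -4.25883907e-04]
[{'box': [467.0, 103.1, 35.9, 32.0], 'p': 0.76}]
yellow (array([ 0.53396664, -0.05569716,  0.0485    ]), array([312.16541353,  26.92982456]), np.int32(399))
orange (array([ 0.53978222, -0.07677574,  0.0485    ]), array([343.91688312,  29.93766234]), np.int32(385))
blue (array([ 0.53436084, -0.09794181,  0.0485    ]), array([369.38416422,  49.68914956]), np.int32(341))
red (array([ 0.51923681, -0.11377274,  0.0485    ]), array([381.86785714,  79.91428571]), np.int32(280))
325 89 (199, 280, 3)
```

View pics/w2c.png

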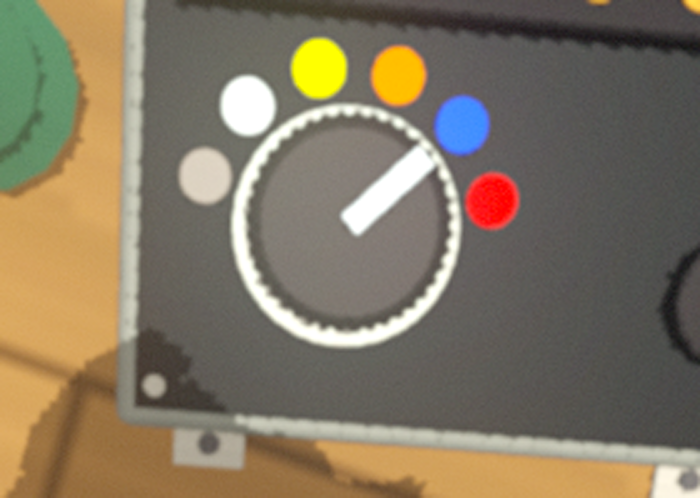

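The pointer now runs from (350,222) to (428,152) in the crop, straight at the blue dot at (462,125). I'll check its angle and fix the button position.

```bash
python3 - <<'E'
from h import *
z=np.load('w2.npz');T,K=z['T'],z['K']
p0=onz(T,K,185+350/2.5,222/2.5,.072);p1=onz(T,K,185+428/2.5,152/2.5,.072)
print('pointer',1.578-np.arctan2(p1[1]-p0[1],p1[0]-p0[0]))
im=cv2.cvtColor(cv2.imread('pics/w2.png'),cv2.COLOR_BGR2HSV)
m=cv2.inRange(im,(45,100,50),(80,255,255));m[:,:440]=0;m[:85]=0;m[160:]=0;m[:,530:]=0
k,_,st,c=cv2.connectedComponentsWithStats(m);i=1+np.argmax(st[1:,4]);b=onz(T,K,*c[i],.069);print(c[i],st[i],b, 'depth z',(T@np.r_[np.linalg.inv(K)@[*c[i],1]*z['d'][int(c[i][1]),int(c[i][0])],1])[:3])
P=pose(state());print('move in tool to button top mm',P[:3,:3].T@(b-P[:3,3])*1e3,state()['contact_force'])
E
```

```text
pointer 2.0936366282294445
[484.2869379  120.69700214] [467 104  35  34 934] [ 0.51676537 -0.18718814  0.069     ] depth z [ 0.51667729 -0.18691995  0.06966776]
move in tool to button top mm [ 69.90123463 117.83528369 144.44064622] [-0.54249553 -0.14194504  0.32063421]
```

Dial reads 2.094, which is blue. Next is the button.

>>> step_arm([
  [23,39,0,0],
  [23,39,0,0],
  [23,39,0,0],
  [0,0,30,0],
  [0,0,30,0],
  [0,0,30,0],
  [0,0,15,0],
  [0,0,0,0],
])

```text
time: 7.45
tool_pos: [0.5132, -0.1847, 0.0881]
tool_rot: [0.001, 0.984, 0.176, -0.011]
contact_force: [0.3, 0.1, 0.3]
gripper_width: -0.003
```

```bash
sed 's/c=np.array.*/c=np.array([.517,-.188,.069])/' rel.py>relb.py; python3 relb.py
```

```text
t 7.45 pos [ 0.51318274 -0.18471359  0.08806953] tool-dial in tool axes mm [ -2.8484547   -4.42500179 -19.00853817] force tool [ 0.2973206  -0.03073398 -0.29509662]
```

>>> step_arm([
  [3,4,6,0],
  [0,0,6,0],
  [0,0,3,0],
  [0,0,2,0],
  [0,0,0,0],
])

```text
time: 7.95
tool_pos: [0.5179, -0.1876, 0.0701]
tool_rot: [0.001, 0.984, 0.176, -0.011]
contact_force: [0.3, -0.4, -1.1]
gripper_width: 0.003
```

```bash
python3 relb.py
```

```text
t 7.95 pos [ 0.51790221 -0.18756498  0.07009027] tool-dial in tool axes mm [ 0.97378688 -0.09570459 -1.11108485] force tool [0.12487071 0.49784607 1.140478  ]
```

>>> step_arm([
  [0,0,2,0],
  [0,0,2,0],
])

```text
time: 8.15
tool_pos: [0.5187, -0.188, 0.0676]
tool_rot: [0.002, 0.984, 0.177, -0.01]
contact_force: [-1.1, 1.0, 1.3]
gripper_width: 0.004
```

>>> step_arm([
  [0,0,2,0],
  [0,0,2,0],
])

```text
time: 8.35
tool_pos: [0.5188, -0.188, 0.0645]
tool_rot: [0.002, 0.984, 0.177, -0.009]
contact_force: [-2.2, 1.3, 3.9]
gripper_width: -0.004
```

>>> step_arm([
  [0,0,2,0],
  [0,0,2,0],
])

```text
time: 8.55
tool_pos: [0.5189, -0.1881, 0.0638]
tool_rot: [0.002, 0.984, 0.177, -0.01]
contact_force: [-7.6, 3.3, 16.3]
gripper_width: 0.008
```

>>> step_arm([
  [0,0,2,0],
  [0,0,2,0],
])

```text
time: 8.75
tool_pos: [0.5189, -0.1881, 0.0639]
tool_rot: [0.001, 0.984, 0.177, -0.011]
contact_force: [-7.0, 3.2, 12.3]
gripper_width: 0.003
```

The button bottomed out at z 0.0639 (the target for fully down is 0.064), with force well above 4 N. I'll lift straight up and check.

>>> step_arm([
  [0,0,-5,0],
  [0,0,-10,0],
  [0,0,-30,0],
  [0,0,-40,0],
  [-20,-5,-40,0],
  [-20,-5,-30,0],
  [-20,-5,0,0],
  [0,0,0,0],
])

```text
time: 9.55
tool_pos: [0.46, -0.1945, 0.228]
tool_rot: [0.003, 0.984, 0.177, -0.01]
contact_force: [0.2, -0.5, 0.3]
gripper_width: -0.001
```

```bash
python3 - <<'E'
from h import *
im,d,T,K,s=wr();save('w3',im);print(s['time'],s['tool_pos'],s['contact_force'])
b=boxes_of('wrist','start_top')[0]['box'];u,v=b[0]+b[2]/2,b[1]+b[3]/2
print('button top',(T@np.r_[np.linalg.inv(K)@[u,v,1]*d[int(v),int(u)],1])[:3])
im,d=grab_frame('top');save('top2',im)
for l in ['sheep','donkey','fir','lantern']:
    b=boxes_of('top',l); 
    if b:
        x=b[0]['box'];u,v=x[0]+x[2]/2,x[1]+x[3]/2;print(l,round(b[0]['p'],2),np.round(x),np.round(world('top',d,u,v),3))
E
```

```text
9.55 [ 0.45997437 -0.19452884  0.22804017] [ 0.21735387 -0.51618152  0.25265943]
button top [ 0.51828794 -0.18879818  0.06730332]
sheep 0.47 [349. 192.  17.  21.] [ 0.662 -0.135  0.039]
donkey 0.63 [312. 202.  19.  21.] [ 0.628 -0.023  0.054]
fir 0.84 [293. 249.  15.  18.] [0.488 0.041 0.072]
```

View pics/w3.png

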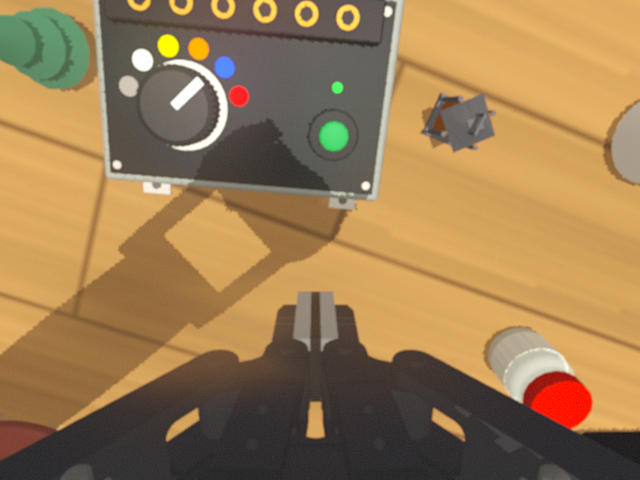

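The pointer runs from (176,105) to (200,82), toward blue at (224,67), and the figures stand as before. The single-pixel button depth (67.3 mm) is ambiguous, so I'll average it.

```bash
python3 - <<'E'
from h import *
im,d,T,K,s=wr()
def mz(u,v,r=6): return 1e3*np.median([(T@np.r_[np.linalg.inv(K)@[x,y,1]*d[y,x],1])[2] for x in range(u-r,u+r) for y in range(v-r,v+r) if d[y,x]>0])
print('button',mz(334,136),'drum',mz(165,110),'case',mz(270,150))
p0=onz(T,K,176,105,.072);p1=onz(T,K,200,82,.072);print('pointer',1.578-np.arctan2(p1[1]-p0[1],p1[0]-p0[0]))
E
```

```text
button 69.0341094018233 drum 72.61070680986204 case 48.878869834585615
pointer 2.0977890495522664
```

```bash
python3 -c "
from plant import *
print(job_done())"
```

```text
the job is handed in; nothing more can be done
None
```

The dial is at the blue dot and the green start button has been pressed fully down and released, in that order. The job was handed in at about 10 s of the 72 s allowed.

- **Dial:** it started at orange. I stroked its front rim about 15 mm with the shut fingers, mostly at 5–9 N, which turned it one click clockwise. After I let go, the pointer read 2.094 rad, and 2.098 rad after the button press; blue is 2.094.
- **Button:** I pressed it down to 63.9 mm above the table, with the force rising to 12–16 N, against about 4 N for fully down. After release its top measured 69.0 mm, so it is up.
- **Surroundings:** the sheep, donkey and fir are within about 5 mm of where they were first measured, which is within the measuring error. The final overhead check did not find the lantern. The wrist picture shows it standing undisturbed.
- **Disagreement:** one single-pixel depth reading put the button top at 67.3 mm. Averaging over the area gave 69.0 mm, so I took that as correct.

The arm finished clear of everything, touching nothing.

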